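# Pack a sample bottle and click its carrying case shut

## Task

Stand the small sample bottle upright in the socket of the open carrying case, all the way down. Then swing the case's lid over and press its front edge, the one away from the hinge, down past the spring catch until it clicks and stays shut by itself. Be gentle with the case and lid (never more than 15 N on it), and leave the jar, the steel flask and the notebook where they stand.

Things in the scene. Friction and masses are not known exactly. Their poses are not given: they have to be found in the camera images.
- case: Grey plastic carrying case fixed to the bench, open on top, 120 (x) x 150 (y) x 70 (z) mm, walls 4 mm; black rubber insert, its top 32 mm above the bench. Origin: centre of its underside; x points from its front (catch side, towards the robot) to its back, z up. Hinge line along y at x = +60, z = 70 mm. A black catch housing 56 mm wide stands out 31 mm from the front, below the shut lid.
- socket (a point): Centre of the floor of the socket in the insert, 10 mm above the bench: a square hole 38 x 38 mm, 22 mm deep, sides parallel to the case's, 12 mm in front of the case's centre. Axes as the case's.
- lid_edge (a point): The place to press: lid's outer face, 12 mm in from its front edge, mid-width, 118 mm from the hinge, among three black ribs 1 mm high; moves with the lid, z up when shut. Pressing over the catch here takes a peak of about 7 to 11 N (in the lid's middle about double); then the force drops and the lid snaps about 3 mm down, ahead of the finger, onto a hard ledge, where pressing on soon passes 15 N.
- lid_hinge (a point): Middle of the hinge line, on the back wall's top edge. Its x and z axes turn with the lid: the lid's plate runs 130 mm from here along -x, is 150 mm wide and 8 mm thick, its inner face at +8 mm and its outer face at +16 mm along z. Standing open, the outer face looks away from the robot.
- lid (a joint): Lid angle, rad: 0 plate level, positive open, 1.57 upright. A stiff hinge (0.09 N m friction) keeps the lid where it is left. Its bead meets the catch at 0.01 to 0.1 rad. The catch's height differs from case to case by up to 10 mm and cannot be measured: latched, the lid reads anywhere from -0.06 to +0.03; pressed too little, it springs back some 0.05 rad or more above that.
- sample_bottle: Small round amber sample bottle with a white cap, 30 mm diameter throughout, 60 mm tall, 60 g, standing loose on the bench. Origin at the centre of its underside, z up. In the socket 38 mm of it stand above the insert, clear of the shut lid.
- jar: Bystander: squat white jar with a yellow cap, 64 mm diameter, 85 mm tall, loose. Origin at the centre of its underside.
- flask: Bystander: steel flask, 68 mm diameter, 200 mm tall, loose. Origin at the centre of its underside.
- notebook: Bystander: notebook lying on the bench, 150 x 210 x 18 mm, loose. Origin at the centre of its underside.
Not all that is in view belongs to the job. Of the things that look like the sample_bottle, take the one that is farthest from the robot's base at the start.

How it is judged (in metres and radians):
On the way, in this order (a step that is already met when the one before it is completed fails the run):
1. the sample bottle stands in the socket, let go, with the lid still open (z of sample_bottle in the frame of socket below 0.004 m and horizontal distance between sample_bottle and socket below 0.009 m and angle between sample_bottle's own z axis and vertical below 0.15 rad and contact force between the fingers and sample_bottle below 0.1 N and value of joint lid above 0.5 rad), for 0.2 s.
2. the lid is down past its catch and stays there untouched (value of joint lid below 0.035 rad and contact force between the fingers and case below 0.1 N and contact force between lid_c1 and catch_c0 above 1.5 N), for 0.3 s.
At the end, for the whole second after the job is handed in: Lid caught shut on its own (angle under 0.035 rad, the bead under its front edge, lid_c1, held on the catch's ledge, catch_c0, with over 1.5 N by the catch's spring); sample bottle upright in the socket (within 4 mm of its floor, 9 mm of its centre, tilt under 0.15 rad), at rest (value of joint lid below 0.035 rad and z of sample_bottle in the frame of socket below 0.004 m and horizontal distance between sample_bottle and socket below 0.009 m and angle between sample_bottle's own z axis and vertical below 0.15 rad and linear speed of sample_bottle below 0.02 m/s and contact force between lid_c1 and catch_c0 above 1.5 N); the robot touches nothing.
It fails at once if the robot pushes on the case or its lid with more than 15 N (contact force between any of the fingers, the arm and case above 15 N).
It fails at once if the jar, the flask or the notebook is moved more than 20 mm (distance of any of jar, flask, notebook from where it was at the start of the episode above 0.02 m).
It also fails if it takes over 72 s, if anything falls off the work surface, if the arm or the gripper's body presses on something with over 40 N, if the wrist force passes 120 N, or if a joint passes its speed limit or range.

## Robot

A 6-joint arm with a two-finger parallel gripper is mounted at the origin on the work surface. World frame = base frame: x ahead of the robot, y to its left, z up, the work surface at z = 0. Lengths are in m, angles in degrees, forces in N, time in s.
With the tool pointing down it reaches from about 0.35 to 0.95 m from the base axis. Payload 17.4 kg.
Tool frame: the origin (TCP) lies at the very end of the fingers, on their centre line; the grasp point (between the pads) lies 19 mm behind it (bot.grip_point_offset is the distance from the TCP to the grasp point, in m); z points along the fingers, y is the line along which they close (so a half turn about z gives the same grasp; the last joint's range is limited). The gripper opens to 93 mm and grips with 3 to 60 N. Pads are 15 mm wide; open, the fingers measure 128 mm over their backs; the gripper's body (75 mm by 188 mm) begins 65 mm behind the grasp point.
Start: joints at [-78.598, 6.646, 82.598, -0, 90.757, -2.166], TCP at [0.158, -0.656, 0.219] pointing down, gripper open.
Joint ranges: [-162.19, 162.19], [-47.58, 125.68], [4.15, 143.07], [-65.23, 245.23], [0.69, 171.88], [-170.13, 170.13]. Speed limits (degrees/s): [108.29, 108.29, 127.2, 180, 180, 180].

## Interface

Orientations are given as [roll, pitch, yaw] about the fixed x, y, z axes, in that order (R = Rz(yaw) Ry(pitch) Rx(roll)).
In Python, from cell import bot, vision gives the robot as it stands.
- The arm moves only by the tool send_rows, never from a script. Its argument "steps" is a list that holds one entry, the list of rows, each a list of 7 numbers: the finger opening in cm, from 0 to 9.3, then the shift along the tool's x, y, z in cm, then the turn, a rotation vector about the tool's x, y, z in degrees. A call has 1 to 12 rows; each row is the pose to reach, as a shift and turn from the pose commanded when the call began, along the tool's axes at that moment; what a row does not reach only later rows make up. A row lasts 1/8 s, in which the tool goes at most 62.5 mm and 10.7 degrees, less where a joint would pass 70% of its speed; a pose out of reach is approached as far as the arm can. A call with a gripper value outside its range is refused whole. The fingers move at their own pace and stop on an object; the grip force is fixed at half the most. Time passes only in rows, so rows that repeat a pose let the fingers close. It gives the time, the measured TCP pose, the force, the opening and the grip force at its end, in the units of the state.
- bot.state(): the state, without advancing time (a new reading comes with each control period).
- vision.capture(name): name is "side" or "top"; returns a dict with "color" (400x640x3 uint8, blue, green, red), "depth" (400x640 float32, m along the optical axis (not along the pixel's ray), 0 where there is no reading), "fx", "fy", "cx", "cy" (pixels), "dist" ([k1, k2, p1, p2, k3] as OpenCV has them; the pictures are not rectified), "extrinsics" (4x4, takes a point from camera to world coordinates). Camera axes: x right, y down, z forward; pixel columns grow to the right and rows downward; lengths in m; the calibration is good to about 2 mm. A picture is of the moment at which its call begins.
- bot.job_done(): hands the job in; it is judged then, once.
Trained networks look in a picture, given as the dict that the camera call returned (one of the last four; its "shot" number tells which), for a name from the list of things; names that differ only in an ending like _2 or _b are one class to them, and where a whole thing is asked for, a point or a joint stands for the part that bears it (a point fixed in the world has none). Each returns a list of dicts, best first, with "p" (0 to 1); they miss things now and then, are a little off and sometimes report something else, mostly with a low value. They report only what shows in the picture. A call takes as long as a camera call. They do not tell look-alikes from the thing itself.
- vision.boxes_of(picture, name): "extent" ([left, top, right, bottom] in pixels, round what is visible of it).
- vision.cut_out(picture, name): "mask" (400x640 bool, what is visible of it) and "extent" ([left, top, right, bottom] in pixels, round what is visible of it).
- vision.pinpoint(picture, name): "uv" ([column, row] in pixels: a listed point, or the origin of a listed thing).
The state is a dict: "clock": time; "joint_pos": joint angles; "dq": joint speeds; "joint_torque": joint torques, N m; "tcp_pos": TCP position; "ee_rot": TCP orientation; "ft_force": force on the tool from outside, world axes, zero at the start; "wrist_torque": the same for the moment, N m; "grip_width": finger opening in m; "gripper_force": force on a finger pad.
Only numpy, scipy, OpenCV 4.12 (cv2) and the standard library are available. Lean on these libraries where they do the work, as an engineer would, in place of code of your own. Each camera call takes 0.05 s, during which the arm holds its last target. There are 200 camera calls.

## Working session

There is one attempt and no reset: what is moved stays moved. The work goes in short steps, Python scripts to look and compute and a tool call to move; the robot and the scene stay as the last step left them, time stands still between calls to the robot, and variables do not carry over. Pictures are saved under pics/ and viewed, at most 10 in all, crops included, and the job is handed in when it is done.

Besides the shell and the picture viewer there is one more tool, called as name(argument=value, ...) on one line, values as JSON. send_rows: Moves the arm, as the interface text tells. Its arguments: {"type":"object","properties":{"steps":{"type":"array","items":{"type":"array","items":{"type":"array","items":{"type":"number"}}}}},"required":["steps"]}

```bash
mkdir -p pics; ls; cat > h.py <<'E'
import numpy as np, cv2
from cell import bot, vision
from scipy.spatial.transform import Rotation as R
def world(p,uv,z=None,depth=None):
    K=np.array([[p["fx"],0,p["cx"]],[0,p["fy"],p["cy"]],[0,0,1]])
    uv=np.asarray(uv,float).reshape(-1,1,2)
    n=cv2.undistortPoints(uv,K,np.array(p["dist"],float)).reshape(-1,2)
    d=np.c_[n,np.ones(len(n))]; E=np.array(p["extrinsics"])
    if depth is not None: c=d*np.asarray(depth).reshape(-1,1); return c@E[:3,:3].T+E[:3,3]
    w=d@E[:3,:3].T; s=(z-E[2,3])/w[:,2]; return E[:3,3]+w*s[:,None]
def cloud(p,mask):
    v,u=np.nonzero(mask&(p["depth"]>0)); return world(p,np.c_[u,v],depth=p["depth"][v,u])
def pose():
    s=bot.state(); return np.array(s["tcp_pos"]),R.from_euler('xyz',s["ee_rot"],degrees=True),s
def rel(target,rpy=None):
    t,r,s=pose(); d=r.inv().apply(np.array(target)-t)*100
    rv=(r.inv()*R.from_euler('xyz',rpy,degrees=True)).as_rotvec(degrees=True) if rpy is not None else np.zeros(3)
    return d.round(2),rv.round(2)
E
cat > a.py <<'E'
from h import *
np.set_printoptions(precision=4,suppress=True)
s=bot.state(); print(s["clock"],s["tcp_pos"],s["ee_rot"],s["ft_force"])
for c in("top","side"):
    p=vision.capture(c); cv2.imwrite(f"pics/{c}0.png",p["color"]); print(c,p["extrinsics"][:3])
    for n in("sample_bottle","case","lid","jar","flask","notebook"):
        for d in vision.cut_out(p,n):
            P=cloud(p,d["mask"]); print(n,round(d["p"],2),np.round(d["extent"]),np.percentile(P,[2,50,98],axis=0).round(3).tolist() if len(P) else None)
    for n in("sample_bottle","socket","lid_hinge","lid_edge","case"):
        print(n,[(round(d["p"],2),np.round(d["uv"],1).tolist()) for d in vision.pinpoint(p,n)])
E
python3 a.py
```

```text
pics
0.0 [ 0.1583 -0.656   0.2179] [-179.9364   -0.0039   13.5693] [-1.0294 -0.5732  0.1239]
top [[-0.0091 -0.9938  0.1107  0.3802]
 [-1.      0.0087 -0.0044 -0.0739]
 [ 0.0034 -0.1108 -0.9938  1.0764]]
sample_bottle 0.73 [246. 146. 262. 159.] [[0.596, 0.085, 0.003], [0.606, 0.096, 0.059], [0.623, 0.111, 0.064]]
sample_bottle 0.64 [220. 151. 233. 165.] [[0.584, 0.155, 0.0], [0.596, 0.165, 0.059], [0.62, 0.183, 0.064]]
sample_bottle 0.54 [193. 126. 214. 144.] [[0.639, 0.211, -0.001], [0.651, 0.222, 0.056], [0.675, 0.248, 0.063]]
case 0.77 [289. 106. 367. 207.] [[0.486, -0.187, 0.01], [0.593, -0.102, 0.055], [0.663, -0.023, 0.193]]
lid 0.62 [289. 107. 352. 159.] [[0.595, -0.15, 0.075], [0.63, -0.084, 0.137], [0.667, -0.019, 0.195]]
jar 0.76 [177. 186. 208. 215.] [[0.461, 0.221, 0.016], [0.487, 0.24, 0.084], [0.513, 0.275, 0.089]]
flask 0.71 [411. 111. 454. 153.] [[0.616, -0.39, -0.001], [0.637, -0.342, 0.13], [0.687, -0.32, 0.201]]
notebook 0.84 [378. 238. 456. 296.] [[0.238, -0.431, 0.013], [0.31, -0.328, 0.018], [0.383, -0.226, 0.022]]
notebook 0.19 [286. 108. 367. 208.] [[0.486, -0.
[... 1204 characters left out ...]
0.199]]
flask 0.64 [380. 154. 436. 207.] [[0.261, -0.427, 0.004], [0.321, -0.306, 0.018], [0.383, -0.225, 0.021]]
notebook 0.6 [185. 262. 203. 291.] [[0.642, 0.214, 0.004], [0.648, 0.232, 0.044], [0.667, 0.24, 0.063]]
notebook 0.59 [382. 154. 437. 205.] [[0.262, -0.429, 0.005], [0.321, -0.306, 0.018], [0.383, -0.225, 0.021]]
notebook 0.3 [255. 126. 335. 229.] [[0.476, -0.197, 0.002], [0.582, -0.092, 0.055], [0.659, -0.016, 0.192]]
sample_bottle [(0.74, [245.3, 255.3]), (0.72, [260.1, 324.0]), (0.64, [193.5, 288.3]), (0.56, [232.9, 277.3])]
socket [(0.88, [314.8, 207.3])]
lid_hinge [(0.65, [285.6, 181.0])]
lid_edge [(0.89, [265.0, 145.9])]
case [(0.76, [309.3, 206.9]), (0.69, [313.0, 206.9])]
```

```bash
cat > b.py <<'E'
from h import *
np.set_printoptions(precision=4,suppress=True)
p=vision.capture("top")
img=p["color"]; cv2.imwrite("pics/crop1.png",cv2.resize(img[95:225,165:385],None,fx=3.6,fy=3.6,interpolation=cv2.INTER_CUBIC))
sd=vision.capture("side"); cv2.imwrite("pics/crop2.png",cv2.resize(sd["color"][110:310,170:350],None,fx=3,fy=3,interpolation=cv2.INTER_CUBIC))
q=lambda P,n:[world(P,vision.pinpoint(P,n)[0]["uv"],z=z)[0].round(4).tolist() for z in {"socket":[.01],"lid_hinge":[.07],"case":[0.]}[n]]
for P in(p,sd):
    for n in("socket","lid_hinge","case"): print(n,q(P,n))
    for d in vision.cut_out(P,"sample_bottle"):
        c=cloud(P,d["mask"]); t=c[(c[:,2]>.055)&(c[:,2]<.066)]; 
        if len(t): print("top",len(t),t.mean(0),t.min(0),t.max(0))
    for d in vision.cut_out(P,"lid")[:1]:
        c=cloud(P,d["mask"]); print("lid",c.mean(0)); 
        c=c[(c[:,2]>.09)]
        for _ in range(3):
            m=c.mean(0); n=np.linalg.svd(c-m)[2][2]; e=abs((c-m)@n); c=c[e<.006]
        n=n*np.sign(n[0]); print("plane",m,n,"yaw",np.degrees(np.arctan2(n[1],n[0])),"tilt",np.degrees(np.arcsin(n[2])),len(c))
    for d in vision.cut_out(P,"case")[:1]:
        c=cloud(P,d["mask"]); t=c[(c[:,2]>.064)&(c[:,2]<.074)]
        r=cv2.minAreaRect((t[:,:2]*1000).astype(np.float32)); print("rim",len(t),r)
E
python3 b.py
```

```text
socket [[0.5389, -0.1197, 0.01]]
lid_hinge [[0.6112, -0.091, 0.07]]
case [[0.5518, -0.1077, 0.0]]
top 95 [0.6531 0.224  0.0599] [0.6404 0.2118 0.0555] [0.6667 0.2382 0.0635]
top 99 [0.6094 0.0986 0.0602] [0.595  0.0859 0.0559] [0.6236 0.1115 0.0645]
top 108 [0.5987 0.1691 0.0601] [0.584  0.1545 0.056 ] [0.6135 0.1834 0.0647]
lid [ 0.6308 -0.0854  0.1364]
plane [ 0.6344 -0.0832  0.1456] [ 0.9118  0.307  -0.2727] yaw 18.61093209957287 tilt -15.82681354556018 1302
rim 341 ((554.2958984375, -111.612060546875), (130.8882293701172, 147.54220581054688), 18.117355346679688)
socket [[0.5272, -0.1047, 0.01]]
lid_hinge [[0.6031, -0.0957, 0.07]]
case [[0.5478, -0.1249, 0.0]]
top 127 [0.5967 0.1713 0.0602] [0.5846 0.1561 0.0552] [0.6121 0.1833 0.0642]
top 139 [0.6547 0.2262 0.0601] [0.6406 0.2099 0.0551] [0.6694 0.2407 0.0643]
top 107 [0.6081 0.1026 0.0598] [0.5951 0.0852 0.055 ] [0.6221 0.1159 0.0625]
lid [ 0.6275 -0.0792  0.1356]
plane [ 0.6313 -0.0793  0.1432] [ 0.9141  0.2951 -0.2779] yaw 17.893002182822432 tilt -16.135729897966172 896
rim 359 ((553.5635375976562, -111.01792907714844), (132.67111206054688, 153.5993194580078), 17.394826889038086)
```

View pics/crop1.png

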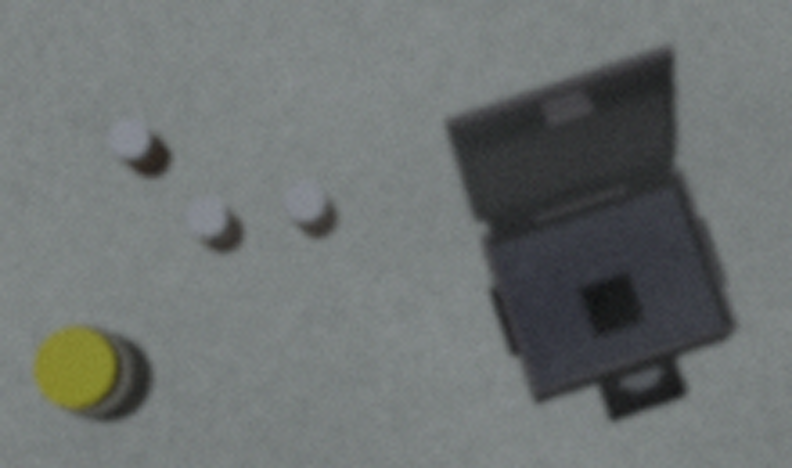

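View pics/side0.png

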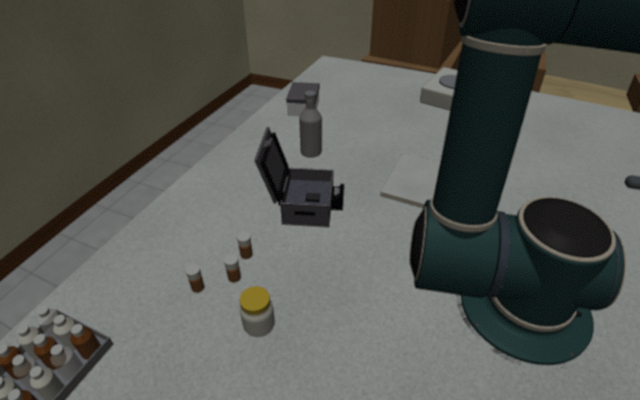

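Candidates in the top picture: bottles at (203,134), (223,156) and (251,152). The side view also shows a bottle tray at about (50,350), but those stand in a rack, not loose on the bench. (203,134) at about (0.654, 0.225) is the farthest of the loose ones. I'll check that choice in a close crop and refine the socket position from the hole's outline.

```bash
cat > c.py <<'E'
from h import *
np.set_printoptions(precision=4,suppress=True)
p=vision.capture("top"); sd=vision.capture("side")
a=cv2.resize(sd["color"][215:310,170:290],(480,380),interpolation=cv2.INTER_CUBIC); b=cv2.resize(sd["color"][295:400,0:120],(300,262),interpolation=cv2.INTER_CUBIC)
o=np.zeros((380,780,3),np.uint8); o[:,:480]=a; o[:262,480:]=b; cv2.imwrite("pics/crop3.png",o)
print("tray",world(sd,[[60,350]],z=.05),world(sd,[[110,343],[48,312]],z=0.03))
g=cv2.GaussianBlur(cv2.cvtColor(p["color"],6),(3,3),0); print(g[170:190,324:348:1].min(), np.median(g[168:195,320:350]))
w=g[168:192,322:348]; t,m=cv2.threshold(w,0,255,cv2.THRESH_BINARY_INV+cv2.THRESH_OTSU)
n,l,s,c=cv2.connectedComponentsWithStats(m); i=l[11,13]; print(t,s[i],c[i]+[322,168], "hole@.032",world(p,c[i]+[322,168],z=.032))
P=world(p,np.c_[np.nonzero(l==i)[::-1]]+[322,168],z=.032); print(cv2.minAreaRect((P[:,:2]*1000).astype(np.float32)))
E
python3 c.py
```

```text
tray [[0.7694 0.479  0.05  ]] [[0.7104 0.42   0.03  ]
 [0.8798 0.4239 0.03  ]]
21 55.0
42.0 [  4   3  17  17 203] [334.1626 179.0493] hole@.032 [[ 0.5376 -0.1156  0.032 ]]
((537.7127075195312, -115.89448547363281), (36.71277618408203, 39.06083679199219), 20.188661575317383)
```

View pics/crop3.png

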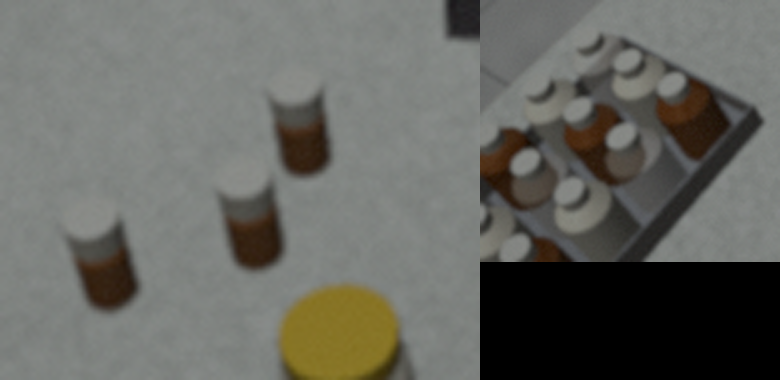

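```bash
python3 -c "
from h import *
print(rel([.654,.225,.28],[180,0,18]))"
```

```text
(array([ 68.85, -74.03,  -6.13]), array([ 0.  , -0.  , -4.43]))
```

The crop shows three identical loose bottles: (100,255), (250,215) and (300,120) in the crop. The tray holds wider, necked bottles of a different kind. The choice is the left one at (100,255), which is (195,279) in the side picture.

send_rows(steps=[[[7,2,-2.2,-3,0,0,0],[7,6,-6.5,-6,0,0,-1],[7,10,-10.8,-6.1,0,0,-2],[7,14,-15.1,-6.1,0,0,-3],[7,18,-19.4,-6.1,0,0,-4.4],[7,22,-23.7,-6.1,0,0,-4.4],[7,26,-28,-6.1,0,0,-4.4],[7,30,-32.3,-6.1,0,0,-4.4],[7,34,-36.6,-6.1,0,0,-4.4],[7,38,-40.9,-6.1,0,0,-4.4],[7,42,-45.2,-6.1,0,0,-4.4],[7,46,-49.5,-6.1,0,0,-4.4]]])

```text
clock: 3.5
tcp_pos: [0.49, -0.0651, 0.28]
ee_rot: [180.0, -0.0, 18.0]
ft_force: [0.9, 0.0, -0.4]
grip_width: 0.0702
gripper_force: 0.0
```

```bash
python3 -c "
from h import *
print(rel([.654,.225,.12],[180,0,18]))
print(pose()[2]['joint_pos'])"
```

```text
(array([ 24.54, -22.54,  16.01]), array([ 0.03, -0.05, -0.02]))
[-1.05262775e+01 -1.67195082e+01  9.88317697e+01 -2.98203343e-03
  9.78332516e+01  6.14962915e+01]
```

send_rows(steps=[[[7,4.1,-3.8,0,0,0,0],[7,8.2,-7.5,0,0,0,0],[7,12.3,-11.3,0,0,0,0],[7,16.4,-15,2,0,0,0],[7,20.5,-18.8,5,0,0,0],[7,24.5,-22.5,9,0,0,0],[7,24.5,-22.5,14,0,0,0],[7,24.5,-22.5,16,0,0,0],[7,24.5,-22.5,16,0,0,0]]])

```text
clock: 4.62
tcp_pos: [0.6527, 0.222, 0.1193]
ee_rot: [180.0, 0.1, 17.9]
ft_force: [0.0, 0.0, -0.1]
grip_width: 0.0701
gripper_force: 0.0
```

```bash
python3 -c "
from h import *
print(pose()[2]['tcp_pos']);print(rel([.654,.225,.031],[180,0,18]))
for k in('top','side'):
  p=vision.capture(k); cv2.imwrite(f'pics/g_{k}.png',p['color'])
  for d in vision.cut_out(p,'sample_bottle'):
    c=cloud(p,d['mask']); t=c[(c[:,2]>.05)&(c[:,2]<.066)]
    if len(t): print(k,len(t),t.mean(0).round(4))
"
```

```text
[0.65265674 0.22195281 0.11934275]
(array([ 0.23, -0.25,  8.83]), array([ 0.  ,  0.08, -0.06]))
top 106 [0.6088 0.0985 0.0595]
top 96 [0.5968 0.1674 0.0598]
top 31 [0.6537 0.2151 0.0589]
side 145 [0.5961 0.1721 0.0594]
side 159 [0.6539 0.2269 0.0592]
side 139 [0.6077 0.1025 0.0585]
```

send_rows(steps=[[[7,0.2,-0.2,3,0,0,0],[7,0.2,-0.2,6,0,0,0],[7,0.2,-0.2,8.9,0,0,0],[7,0.2,-0.2,8.9,0,0,0],[1,0.2,-0.2,8.9,0,0,0],[1,0.2,-0.2,8.9,0,0,0],[1,0.2,-0.2,8.9,0,0,0],[1,0.2,-0.2,8.9,0,0,0],[1,0.2,-0.2,8.9,0,0,0],[1,0.2,-0.2,8.9,0,0,0]]])

```text
clock: 6.08
tcp_pos: [0.6544, 0.2251, 0.0309]
ee_rot: [180.0, -0.0, 18.0]
ft_force: [0.1, 0.3, 2.3]
grip_width: 0.0296
gripper_force: 30.0
```

send_rows(steps=[[[1,0,0,-4,0,0,0],[1,0,0,-9,0,0,0],[1,-4,0,-13,0,0,0],[1,-8.5,1,-14,0,0,0],[1,-13,3,-14,0,0,0],[1,-17,6,-14,0,0,0],[1,-20,10,-14,0,0,0],[1,-21.6,14.5,-14,0,0,0],[1,-21.6,19,-14,0,0,0],[1,-21.6,23.5,-14,0,0,0],[1,-21.6,27,-14,0,0,0],[1,-21.6,28.8,-14,0,0,0]]])

```text
clock: 7.58
tcp_pos: [0.5378, -0.1169, 0.1704]
ee_rot: [-180.0, 0.0, 17.9]
ft_force: [0.4, 0.3, -0.6]
grip_width: 0.0293
gripper_force: 30.0
```

send_rows(steps=[[[1,0,0,2,0,0,0],[1,0,0,4,0,0,0],[1,0,0,5.5,0,0,0],[1,0,0,5.5,0,0,0]]])

```text
clock: 8.07
tcp_pos: [0.537, -0.1147, 0.114]
ee_rot: [-179.9, 0.1, 18.0]
ft_force: [0.5, -0.6, -0.3]
grip_width: 0.0295
gripper_force: 30.0
```

```bash
cat > d.py <<'E'
from h import *
np.set_printoptions(precision=4,suppress=True)
s=pose()[2]; print(s['tcp_pos'],s['ee_rot'],s['grip_width'])
for k in('top','side'):
  p=vision.capture(k); cv2.imwrite(f'pics/s_{k}.png',cv2.resize(p['color'][100:240,240:390],None,fx=4,fy=4,interpolation=cv2.INTER_CUBIC))
  for d in vision.cut_out(p,'sample_bottle'):
    c=cloud(p,d['mask']); print(k,round(d['p'],2),np.round(d['extent']),len(c),np.percentile(c,[2,50,98],axis=0).tolist() if len(c) else 0)
  for n in ('socket','lid_hinge'): print([(round(d['p'],2),world(p,d['uv'],z={'socket':.01,'lid_hinge':.07}[n])) for d in vision.pinpoint(p,n)])
E
python3 d.py
```

```text
[ 0.537  -0.1147  0.114 ] [-179.9241    0.1096   18.015 ] 0.02946354235865635
top 0.6 [245. 144. 259. 160.] 188 [[0.5953214836092696, 0.08523685421101596, -0.001128903158456249], [0.6072221134615712, 0.09864432829978928, 0.05806642194632894], [0.638260998551802, 0.12596974078569922, 0.06278169240759615]]
top 0.57 [216. 148. 235. 165.] 164 [[0.5843654420018307, 0.15479549730926517, 0.004547765963136539], [0.5953700352411804, 0.16558597161658514, 0.058540251924925624], [0.612972556801789, 0.1830119371101426, 0.0629894262710219]]
[(0.9, array([[ 0.5402, -0.12  ,  0.01  ]]))]
[]
side 0.83 [238. 231. 252. 259.] 344 [[0.5947926713586627, 0.08759029836048408, 0.002316990850670935], [0.6031908765634424, 0.10847842018341841, 0.041314331299227514], [0.6204555309670203, 0.11575219475274084, 0.0617223002068272]]
side 0.77 [224. 256. 241. 282.] 335 [[0.5842970415235578, 0.15813601567665334, 0.00516877534603978], [0.591928628119303, 0.1765302971507745, 0.04476143866179716], [0.6101356098477874, 0.18359758236659332, 0.06295571156305856]]
side 0.66 [306. 163. 318. 183.] 132 [[0.5218754453650641, -0.18663555360654396, 0.05946820306494284], [0.5288370024709396, -0.10665846499284232, 0.10572773026561394], [0.5520966705944004, -0.09351445940359034, 0.14226439746053268]]
[(0.86, array([[ 0.5304, -0.1203,  0.01  ]]))]
[(0.92, array([[ 0.6069, -0.1083,  0.07  ]]))]
```

View pics/s_side.png

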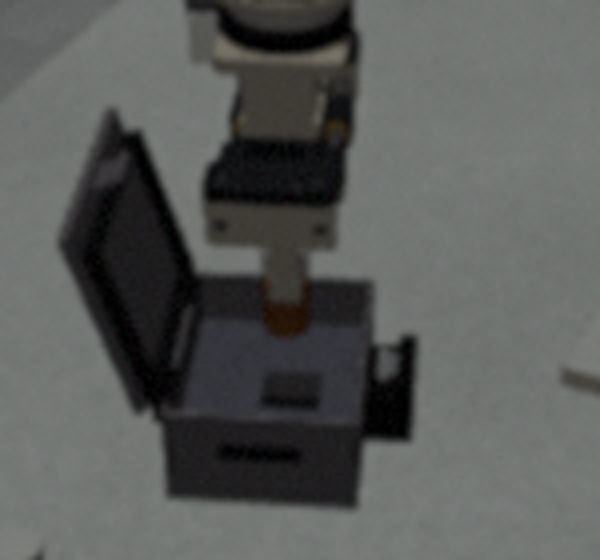

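Side view: the bottle hangs upright at crop (286,320), with the socket hole below at (291,388) and the case's back at the left. I'll compare both in the side picture's own calibration.

```bash
cat > e.py <<'E'
from h import *
np.set_printoptions(precision=4,suppress=True)
p=vision.capture('side'); f=lambda x,y:[240+(x+.5)/4-.5,100+(y+.5)/4-.5]
# hole top outline in crop: corners by threshold
g=cv2.GaussianBlur(cv2.cvtColor(p["color"],6),(3,3),0); w=g[188:206,300:326]
t,m=cv2.threshold(w,0,255,cv2.THRESH_BINARY_INV+cv2.THRESH_OTSU); n,l,s,c=cv2.connectedComponentsWithStats(m); i=l[197-188,313-300]
print(t,s[i],c[i]+[300,188],world(p,c[i]+[300,188],z=.032))
P=world(p,np.c_[np.nonzero(l==i)[::-1]]+[300,188],z=.032); print(cv2.minAreaRect((P[:,:2]*1000).astype(np.float32)))
hsv=cv2.cvtColor(p["color"],cv2.COLOR_BGR2HSV); m=(hsv[...,0]<18)&(hsv[...,1]>110)&(hsv[...,2]>30); m[:165]=0; m[190:]=0; m[:,:300]=0; m[:,325:]=0
v,u=np.nonzero(m); print(len(u),u.min(),u.max(),v.min(),v.max())
C=cloud(p,m); print(np.percentile(C,[5,50,95],axis=0))
t=pose()[0]; print("left/right of bottle @z.09",world(p,[[u.min(),np.median(v)],[u.max(),np.median(v)],[u.mean(),v.max()]],z=.09),t)
E
python3 e.py
```

```text
41.0 [  5   5  15  10 137] [312.3796 197.4599] [[ 0.538  -0.1175  0.032 ]]
((538.89501953125, -117.18653869628906), (36.02406311035156, 36.74501037597656), 23.218782424926758)
83 305 317 170 183
[[ 0.5247 -0.1136  0.0897]
 [ 0.5338 -0.1037  0.1023]
 [ 0.5483 -0.1004  0.1176]]
left/right of bottle @z.09 [[ 0.5549 -0.1119  0.09  ]
 [ 0.5274 -0.1237  0.09  ]
 [ 0.5339 -0.1029  0.09  ]] [ 0.5378 -0.1156  0.116 ]
```

send_rows(steps=[[[1,0,0.1,2,0,0,0],[1,0,0.1,3.5,0,0,0],[1,0,0.1,4.5,0,0,0],[1,0,0.1,5.3,0,0,0],[1,0,0.1,6,0,0,0],[1,0,0.1,6,0,0,0]]])

```text
clock: 9.28
tcp_pos: [0.5378, -0.1164, 0.0552]
ee_rot: [-180.0, 0.0, 18.0]
ft_force: [0.4, -0.2, 0.2]
grip_width: 0.0297
gripper_force: 30.0
```

send_rows(steps=[[[1,0,0,0.5,0,0,0],[1,0,0,0.9,0,0,0],[1,0,0,1.2,0,0,0],[1,0,0,1.3,0,0,0],[1,0,0,1.3,0,0,0]]])

```text
clock: 9.9
tcp_pos: [0.538, -0.1165, 0.0427]
ee_rot: [180.0, 0.0, 18.0]
ft_force: [-0.2, -0.3, 0.1]
grip_width: 0.0294
gripper_force: 30.0
```

Down in the socket with about 2 mm left and no force. Release, wait and raise.

send_rows(steps=[[[1,0,0,0.15,0,0,0],[1,0,0,0.15,0,0,0],[4.5,0,0,0.15,0,0,0],[4.5,0,0,0.15,0,0,0],[4.5,0,0,0.15,0,0,0],[4.5,0,0,0.15,0,0,0],[4.5,0,0,-1,0,0,0],[4.5,0,0,-4,0,0,0],[4.5,0,0,-9,0,0,0],[4.5,0,0,-14,0,0,0],[0,0,0,-19,0,0,0],[0,0,0,-22,0,0,0]]])

```text
clock: 11.4
tcp_pos: [0.5381, -0.1165, 0.2665]
ee_rot: [179.9, -0.2, 18.0]
ft_force: [-0.1, -0.4, -0.2]
grip_width: 0.0294
gripper_force: 0.0
```

```bash
cat > f.py <<'E'
from h import *
np.set_printoptions(precision=4,suppress=True)
print(pose()[0])
p=vision.capture('side'); q=vision.capture('top')
for k,P in(('side',p),('top',q)):
  for d in vision.cut_out(P,'sample_bottle'):
    c=cloud(P,d['mask']); t=c[c[:,2]>np.percentile(c[:,2],98)-.006]; print(k,d['extent'],np.percentile(c[:,2],98),t.mean(0))
cv2.imwrite('pics/in.png',np.hstack([cv2.resize(P['color'][110:230,250:350],(400,480),interpolation=cv2.INTER_CUBIC) for P in(p,q)]))
# planned push points: TCP for lid angle th (deg), contact at radius r
H=np.array([.538,-.1165])+.072*np.array([np.cos(np.radians(18)),np.sin(np.radians(18))]); print("hinge",H)
E
python3 f.py
```

```text
[ 0.5381 -0.1165  0.2665]
side [233.9, 232.0, 251.8, 259.0] 0.06180884650232181 [0.6087 0.1015 0.0598]
side [222.7, 257.1, 238.8, 285.1] 0.06266725894204134 [0.5968 0.1722 0.0608]
side [304.4, 183.4, 318.8, 203.1] 0.07191970007419737 [ 0.5383 -0.1145  0.0699]
side [301.5, 110.5, 321.4, 161.0] 0.14178478132951028 [ 0.6393 -0.3299  0.1493]
top [243.7, 146.5, 256.0, 160.2] 0.06360068826143114 [0.6089 0.0997 0.0602]
top [216.2, 149.5, 234.1, 164.3] 0.06391733179585413 [0.5986 0.1691 0.0606]
top [325.7, 170.7, 337.2, 183.2] 0.0743715351218785 [ 0.534  -0.1163  0.0809]
hinge [ 0.6065 -0.0943]
```

View pics/in.png

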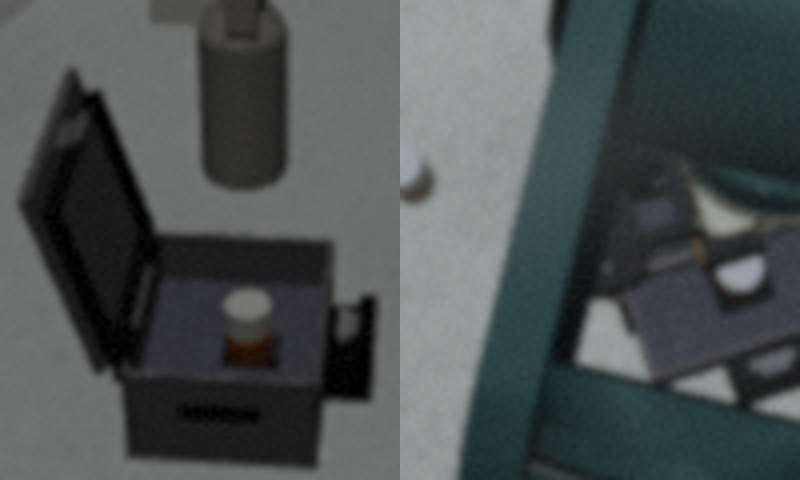

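Picture: the bottle stands upright in the socket (side crop (248,330)) with its top at z = 0.070, so it is fully seated and the lid is still open. Now go over the lid and down behind it.

send_rows(steps=[[[0,4,0,-0.5,0,0,0],[0,9,0,-0.5,0,0,0],[0,13.5,0,-0.5,0,0,0],[0,16,0,-0.5,0,0,0],[0,16,0,3,0,0,0],[0,16,0,7,0,0,0],[0,16,0,9.5,0,0,0],[0,16,0,9.5,0,0,0]]])

```text
clock: 12.6
tcp_pos: [0.6889, -0.0669, 0.1643]
ee_rot: [-179.9, 0.3, 18.0]
ft_force: [-0.4, 0.8, -0.2]
grip_width: 0.0007
gripper_force: 0.0
```

```bash
cat > k.py <<'E'
from h import *
t,r,s=pose(); e=np.array([np.cos(np.radians(18)),np.sin(np.radians(18))]); H=np.array([.6065,-.0943])
d=t[:2]-H; print("xrel mm",d@e*1000,"yrel",(d@[-e[1],e[0]])*1000,"z",t[2]*1000,s["ee_rot"],s["ft_force"])
p=vision.capture("side")
for d in vision.cut_out(p,"lid")[:1]:
    c=cloud(p,d["mask"]); c=c[c[:,2]>.075]
    x=(c[:,:2]-H)@e
    for _ in range(4):
        m=c.mean(0); n=np.linalg.svd(c-m)[2][2]; c=c[abs((c-m)@n)<.006]
    n=n*np.sign(n[2] if abs(n[2])>.5 else n[:2]@e); print("lid angle",np.degrees(np.arctan2(n[:2]@e,n[2])),"n",len(c),"x range",np.percentile(x,[2,98])*1000)
E
python3 k.py
```

```text
xrel mm 86.82893857687174 yrel 0.5723499914362968 z 164.33563678827574 [-179.87206002    0.26642079   17.97341553] [-0.42437921  0.7841544  -0.1596083 ]
lid angle 106.97865176596471 n 1091 x range [-1.23294997 47.82783535]
```

send_rows(steps=[[[0,-1.2,0,0,0,0,0],[0,-2,0,0,0,0,0],[0,-2.6,0,0,0,0,0],[0,-3.2,0,0,0,0,0],[0,-3.8,0,0,0,0,0],[0,-4.4,0,0,0,0,0],[0,-5,0,0,0,0,0],[0,-5.6,0,0,0,0,0],[0,-6.2,0,-0.3,0,0,0],[0,-6.8,0,-0.8,0,0,0],[0,-7.4,0,-1.3,0,0,0],[0,-7.4,0,-1.3,0,0,0]]])

```text
clock: 14.2
tcp_pos: [0.6196, -0.0902, 0.1815]
ee_rot: [180.0, -0.0, 18.0]
ft_force: [-0.0, -0.6, -0.0]
grip_width: 0.0003
gripper_force: 0.0
```

```bash
python3 k.py
```

```text
xrel mm 13.778904193945042 yrel -0.13787191481531222 z 181.46129645747072 [ 1.79970858e+02 -4.42758823e-02  1.79529691e+01] [-0.01593774 -0.55969933 -0.03062194]
lid angle 86.22084881174163 n 569 x range [-21.71619578   8.16619622]
```

send_rows(steps=[[[0,-1.1,0,-0.7,0,0,0],[0,-2.1,0,-0.65,0,0,0],[0,-3.2,0,-0.45,0,0,0],[0,-4.2,0,-0.2,0,0,0],[0,-5.1,0,0.15,0,0,0],[0,-6.1,0,0.55,0,0,0],[0,-7,0,1.05,0,0,0],[0,-7.8,0,1.65,0,0,0],[0,-8.6,0,2.35,0,0,0],[0,-9.4,0,3.05,0,0,0],[0,-10,0,3.85,0,0,0],[0,-10,0,3.85,0,0,0]]])

```text
clock: 15.8
tcp_pos: [0.5241, -0.1208, 0.1414]
ee_rot: [-180.0, 0.0, 18.0]
ft_force: [0.3, -0.3, 0.1]
grip_width: 0.0006
gripper_force: 0.0
```

```bash
python3 k.py
```

```text
xrel mm -86.55996503554961 yrel 0.21293232798396666 z 141.41250972795095 [-1.79967312e+02  4.64315121e-02  1.79533360e+01] [ 0.29999807 -0.30791622  0.1262627 ]
lid angle 28.400579849786364 n 1456 x range [-110.74010675    3.52824167]
```

send_rows(steps=[[[0,-0.5,0,0.6,0,0,0],[0,-0.9,0,1.2,0,0,0],[0,-1.3,0,1.8,0,0,0],[0,-1.6,0,2.4,0,0,0],[0,-1.9,0,2.9,0,0,0],[0,-2.2,0,3.3,0,0,0],[0,-2.5,0,3.6,0,0,0],[0,-2.5,0,3.6,0,0,0]]])

```text
clock: 16.9
tcp_pos: [0.5007, -0.1286, 0.106]
ee_rot: [-180.0, 0.0, 18.0]
ft_force: [0.1, -1.0, 0.5]
grip_width: 0.0007
gripper_force: 0.0
```

```bash
python3 k.py
```

```text
xrel mm -111.22915543207066 yrel 0.11335965469665994 z 105.96571397119754 [-1.79991249e+02  1.19632632e-02  1.79598057e+01] [ 0.12952224 -0.9637213   0.5316245 ]
lid angle 9.143419537846164 n 1647 x range [-125.95784474   -0.49531571]
```

send_rows(steps=[[[0,-0.3,0,0.2,0,0,0],[0,-0.6,0,0.4,0,0,0],[0,-0.6,0,0.6,0,0,0],[0,-0.6,0,0.6,0,0,0]]])

```text
clock: 17.5
tcp_pos: [0.4951, -0.1304, 0.1]
ee_rot: [-180.0, 0.0, 18.0]
ft_force: [-0.0, -0.2, 0.3]
grip_width: 0.0004
gripper_force: 0.0
```

send_rows(steps=[[[0,0,0,0.1,0,0,0],[0,0,0,0.2,0,0,0],[0,0,0,0.2,0,0,0]]])

```text
clock: 17.88
tcp_pos: [0.4952, -0.1303, 0.0981]
ee_rot: [-180.0, 0.0, 18.0]
ft_force: [-0.4, 1.0, 0.3]
grip_width: 0.0002
gripper_force: 0.0
```

send_rows(steps=[[[0,0,0,0.1,0,0,0],[0,0,0,0.2,0,0,0],[0,0,0,0.2,0,0,0]]])

```text
clock: 18.25
tcp_pos: [0.4951, -0.1303, 0.096]
ee_rot: [-180.0, 0.0, 18.0]
ft_force: [0.9, 0.1, -0.3]
grip_width: 0.0002
gripper_force: 0.0
```

send_rows(steps=[[[0,0,0,0.1,0,0,0],[0,0,0,0.2,0,0,0],[0,0,0,0.2,0,0,0]]])

```text
clock: 18.62
tcp_pos: [0.4951, -0.1304, 0.094]
ee_rot: [-180.0, 0.0, 18.0]
ft_force: [-0.1, 0.6, -0.0]
grip_width: 0.0001
gripper_force: 0.0
```

```bash
python3 k.py
```

```text
xrel mm -117.04815874312744 yrel 0.11897212900683618 z 94.03054788537686 [-1.79994774e+02  5.43241440e-03  1.79651297e+01] [-0.12727586  0.61274143 -0.01112146]
lid angle 3.645728714021275 n 1669 x range [-126.61165122   -1.15200677]
```

send_rows(steps=[[[0,0,0,0.1,0,0,0],[0,0,0,0.2,0,0,0],[0,0,0,0.2,0,0,0]]])

```text
clock: 19.1
tcp_pos: [0.4951, -0.1304, 0.092]
ee_rot: [-180.0, 0.0, 18.0]
ft_force: [0.2, -0.4, 0.6]
grip_width: 0.0006
gripper_force: 0.0
```

send_rows(steps=[[[0,0,0,0.1,0,0,0],[0,0,0,0.15,0,0,0],[0,0,0,0.15,0,0,0]]])

```text
clock: 19.48
tcp_pos: [0.4952, -0.1304, 0.0906]
ee_rot: [-180.0, 0.0, 18.0]
ft_force: [-0.6, 0.5, 0.6]
grip_width: 0.0002
gripper_force: 0.0
```

send_rows(steps=[[[0,0,0,0.1,0,0,0],[0,0,0,0.15,0,0,0],[0,0,0,0.15,0,0,0]]])

```text
clock: 19.85
tcp_pos: [0.4952, -0.1304, 0.0891]
ee_rot: [-180.0, 0.0, 18.0]
ft_force: [-0.5, 0.5, 0.2]
grip_width: 0.0005
gripper_force: 0.0
```

send_rows(steps=[[[0,0,0,0.1,0,0,0],[0,0,0,0.15,0,0,0],[0,0,0,0.15,0,0,0]]])

```text
clock: 20.23
tcp_pos: [0.4952, -0.1304, 0.0877]
ee_rot: [180.0, 0.0, 18.0]
ft_force: [-0.7, 0.3, 1.9]
grip_width: 0.0006
gripper_force: 1.2
```

```bash
python3 k.py
```

```text
xrel mm -117.02745418523979 yrel 0.05285027721277262 z 87.73433678353601 [1.79997426e+02 2.57861265e-04 1.79644620e+01] [-0.74532159  0.33029457  1.91152644]
lid angle 0.9026947234664041 n 1620 x range [-125.94110506   -2.41386399]
```

Bead contact begins at 1.9 N. From here, 1 mm per call.

send_rows(steps=[[[0,0,0,0.05,0,0,0],[0,0,0,0.1,0,0,0],[0,0,0,0.1,0,0,0]]])

```text
clock: 20.7
tcp_pos: [0.4951, -0.1304, 0.0869]
ee_rot: [180.0, 0.0, 18.0]
ft_force: [-3.5, -0.4, 5.5]
grip_width: 0.0006
gripper_force: 2.8
```

send_rows(steps=[[[0,0,0,0.05,0,0,0],[0,0,0,0.1,0,0,0],[0,0,0,0.1,0,0,0]]])

```text
clock: 21.08
tcp_pos: [0.495, -0.1305, 0.0859]
ee_rot: [180.0, 0.0, 18.0]
ft_force: [-4.5, -1.3, 6.8]
grip_width: 0.0008
gripper_force: 3.5
```

send_rows(steps=[[[0,-0.05,0,0.05,0,0,0],[0,-0.05,0,0.1,0,0,0],[0,-0.05,0,0.1,0,0,0]]])

```text
clock: 21.45
tcp_pos: [0.4949, -0.1305, 0.085]
ee_rot: [180.0, -0.0, 18.0]
ft_force: [-2.1, 0.7, 5.8]
grip_width: 0.0006
gripper_force: 3.1
```

send_rows(steps=[[[0,-0.02,0,0.05,0,0,0],[0,-0.03,0,0.1,0,0,0],[0,-0.03,0,0.1,0,0,0]]])

```text
clock: 21.82
tcp_pos: [0.4947, -0.1306, 0.0839]
ee_rot: [180.0, -0.0, 18.0]
ft_force: [0.9, 0.7, 4.5]
grip_width: 0.0003
gripper_force: 2.0
```

send_rows(steps=[[[0,-0.02,0,0.05,0,0,0],[0,-0.02,0,0.1,0,0,0],[0,-0.02,0,0.1,0,0,0]]])

```text
clock: 22.2
tcp_pos: [0.4939, -0.1307, 0.0822]
ee_rot: [-180.0, 0.0, 18.0]
ft_force: [-0.2, 0.4, -0.1]
grip_width: 0.0001
gripper_force: 0.0
```

The force dropped to zero, so the lid has snapped ahead of the finger. Retreat and check.

send_rows(steps=[[[0,0,0,-0.5,0,0,0],[0,0,0,-2,0,0,0],[0,0,0,-5,0,0,0],[0,0,0,-9,0,0,0],[0,0,0,-13,0,0,0],[0,0,0,-15,0,0,0],[0,0,0,-15,0,0,0],[0,0,0,-15,0,0,0]]])

```text
clock: 23.2
tcp_pos: [0.4939, -0.1306, 0.2311]
ee_rot: [-179.9, 0.1, 18.0]
ft_force: [-0.0, -0.1, -0.7]
grip_width: 0.0006
gripper_force: 0.0
```

```bash
python3 k.py; python3 -c "
from h import *
p=vision.capture('side');cv2.imwrite('pics/shut.png',cv2.resize(p['color'][130:240,240:360],None,fx=5,fy=5,interpolation=cv2.INTER_CUBIC))"
```

```text
xrel mm -118.3215876827267 yrel 0.3087659896687115 z 231.0686753507573 [-1.79938064e+02  8.77110141e-02  1.79665697e+01] [-0.01097757 -0.06744564 -0.71611106]
lid angle -2.9503029780356 n 1989 x range [-128.88511804   -3.17602662]
```

View pics/shut.png

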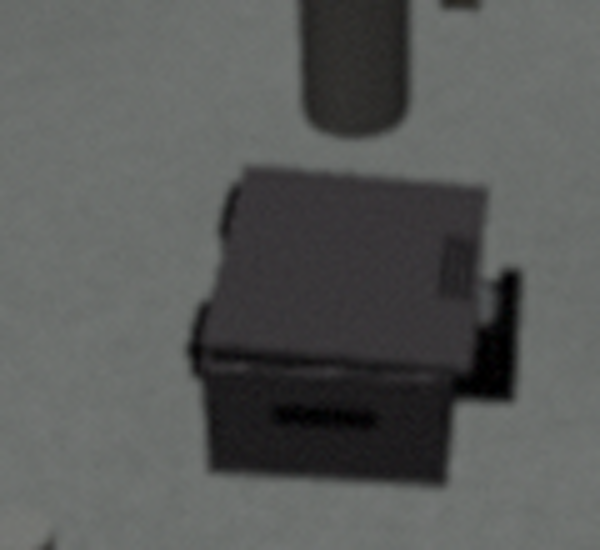

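The lid is shut at about -0.05 rad with the finger away, and the catch housing shows at (500,340). That is inside the latched range and it hasn't sprung back. Handing in.

```bash
python3 -c "
from cell import bot
print(bot.job_done())"
```

```text
the job is handed in; nothing more can be done
None
```

The bottle stands all the way down in the socket and the lid is latched shut on its own at about -0.05 rad. Pressing peaked at about 8 N in the readings, the arm kept clear of the jar, flask and notebook, and I handed the job in at about 23 s; no verdict was returned.

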